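# Fill the table caddy from the colour rack

## Task

Move the four paint bottles from the dark colour rack into the empty plywood caddy for the next painter, one bottle to a compartment, standing upright and in the same left-to-right order as the fired swatches on the rack, so that the painter can tell by the swatches what each paint will look like once fired. Set the bottles down without dropping or tipping them, and leave the white figurine where it is.

Things in the scene. Friction and masses are not known exactly. Their poses are not given: they have to be found in the camera images.
- bottle_red: Loose red paint bottle, rigid, 0.08-0.17 kg: upright round body 42 mm in diameter and 76 mm high, red with a white label band round its lower part; above it a narrow shoulder and a white cap 26 mm in diameter with a red dab on top; 105 mm high in all. Origin: centre of its underside, z up along its axis. It starts in the rack compartment beside the swatch of its own colour, any yaw.
- bottle_yellow: Loose yellow paint bottle, rigid, 0.08-0.17 kg: upright round body 42 mm in diameter and 76 mm high, yellow with a white label band round its lower part; above it a narrow shoulder and a white cap 26 mm in diameter with a yellow dab on top; 105 mm high in all. Origin: centre of its underside, z up along its axis. It starts in the rack compartment beside the swatch of its own colour, any yaw.
- bottle_green: Loose green paint bottle, rigid, 0.08-0.17 kg: upright round body 42 mm in diameter and 76 mm high, green with a white label band round its lower part; above it a narrow shoulder and a white cap 26 mm in diameter with a green dab on top; 105 mm high in all. Origin: centre of its underside, z up along its axis. It starts in the rack compartment beside the swatch of its own colour, any yaw.
- bottle_blue: Loose blue paint bottle, rigid, 0.08-0.17 kg: upright round body 42 mm in diameter and 76 mm high, blue with a white label band round its lower part; above it a narrow shoulder and a white cap 26 mm in diameter with a blue dab on top; 105 mm high in all. Origin: centre of its underside, z up along its axis. It starts in the rack compartment beside the swatch of its own colour, any yaw.
- swatch_red: Fixed red fired swatch tile, 44 x 44 x 6 mm, on the rack's ledge beside one compartment. Origin: the tile's centre, 64 mm along the rack's +x from the centre of its compartment; same yaw as the rack. Which swatch is beside which compartment changes from start to start.
- swatch_yellow: Fixed yellow fired swatch tile, 44 x 44 x 6 mm, on the rack's ledge beside one compartment. Origin: the tile's centre, 64 mm along the rack's +x from the centre of its compartment; same yaw as the rack. Which swatch is beside which compartment changes from start to start.
- swatch_green: Fixed green fired swatch tile, 44 x 44 x 6 mm, on the rack's ledge beside one compartment. Origin: the tile's centre, 64 mm along the rack's +x from the centre of its compartment; same yaw as the rack. Which swatch is beside which compartment changes from start to start.
- swatch_blue: Fixed blue fired swatch tile, 44 x 44 x 6 mm, on the rack's ledge beside one compartment. Origin: the tile's centre, 64 mm along the rack's +x from the centre of its compartment; same yaw as the rack. Which swatch is beside which compartment changes from start to start.
- rack: Dark wood colour rack, fixed: four 60 x 60 mm compartments (inside) in a row, centres at x = 0, y = +99, +33, -33, -99 mm (robot's side is -x, +y is left from there); floor 8, walls and dividers 35, end boards 56 mm above the table; outside 282 (y) x 76 mm. A swatch ledge on its +x side, 33 mm high, to x = 94 mm. Origin: centre of the underside, z up. On the left or right, turned up to 0.3 rad.
- caddy: Pale plywood table caddy, fixed, empty: four 60 x 60 mm compartments (inside) in a row, centres at x = 0, y = +99, +33, -33, -99 mm (robot's side is -x, +y is left from there); floor 8, walls and dividers 35, end boards 56 mm above the table; outside 282 (y) x 76 mm. Origin: centre of the underside, z up. On the other side from the rack, turned up to 0.3 rad.
- figurine: Loose unglazed white figurine of a lady in a wide skirt, 88 mm wide at the foot, 169 mm high, fragile, beyond the racks. Origin: centre of its underside. To be left alone.
There are look-alikes about, which are no part of the job. Of the things that look like the bottle_green, the smallest one is meant.

How it is judged:
By the outcome, as a careful person would: the job done as asked, in the order asked, and still so for the second after the job is handed in, with the robot touching nothing.
It also fails if it takes over 99 s, if anything falls off the work surface, if the arm or the gripper's body presses on something with over 40 N, if the wrist force passes 120 N, or if a joint passes its speed limit or range.

## Robot

A 7-joint arm with a two-finger parallel gripper is mounted at the origin on the work surface. World frame = base frame: x ahead of the robot, y to its left, z up, the work surface at z = 0. Lengths are in m, angles in rad, forces in N, time in s.
With the tool pointing down it reaches from about 0.35 to 0.9 m from the base axis. Payload 8.1 kg.
Tool frame: the origin (TCP) lies on the centre line of the jaws, within the pads' length; the fingertips stand 14 mm ahead of it and the grasp point (between the pads) lies 5 mm behind it (arm.tip_reach is the distance from the TCP to the fingertips, in m); z points along the fingers, y is the direction in which the jaws open and shut (so a half turn about z gives the same grasp; the last joint's range is limited). The gripper opens to 92 mm and grips with 3 to 60 N. Pads are 19 mm wide; open, the fingers measure 130 mm over their backs; the gripper's body (75 mm by 190 mm) begins 47 mm behind the grasp point.
Start: joints at [1.114, 0.434, 0.025, 1.573, -0.012, 1.134, -0.075], TCP at [0.217, -0.586, 0.241] pointing down, gripper open.
Joint ranges: [-2.62, 2.62], [-0.44, 2.09], [-1.27, 1.32], [0.08, 2.57], [-1.32, 4.46], [0.12, 2], [-2.74, 2.74]. Speed limits (rad/s): [2.22, 2.22, 3.01, 3.01, 3.14, 3.14, 3.14].

## Interface

Orientations are given as a rotation vector (axis times angle).
In Python, from cell import sensors, vision, arm, nets gives the robot as it stands.
- The arm moves only by the shell command python3 -m handwheel 'ROWS' [FORCE]. ROWS is JSON, a list of rows, each an object of numbers: "tx", "ty", "tz": the shift along the tool's x, y, z in cm; "wx", "wy", "wz": the turn, a rotation vector about the tool's x, y, z in degrees; "claw": the opening, from 0 (shut) to 1 (fully open). A call has 1 to 12 rows; each row is the pose to reach, as a shift and turn from the pose commanded when the call began, along the tool's axes at that moment; what a row does not reach only later rows make up. A row lasts 1/12 s, in which the tool goes at most 41.7 mm and 7.16 degrees, less where a joint would pass 70% of its speed; a pose out of reach is approached as far as the arm can. A call with a gripper value outside its range is refused whole. The fingers move at their own pace and stop on an object; FORCE is the grip in N (left out, the last holds). Time passes only in rows, so rows that repeat a pose let the fingers close. It gives the time, the measured TCP pose, the force and the opening at its end, in the units of the state.
- sensors.observe(): the state, without advancing time (a new reading comes with each control period).
- vision.get_image(name): name is "scene" or "top" or "wrist"; returns (picture, depth): 420x560x3 uint8, blue, green, red; 420x560 float32, m along the optical axis (not along the pixel's ray), 0 where there is no reading.
- vision.camera_model(name): a dict with "K" (3x3 intrinsics, pixels), "xyz" and "attitude" of the camera in the world; the wrist camera has in their place "hand_eye" (4x4, takes a point from camera to tool coordinates, whose origin is the TCP and whose axes are the flange's). Camera axes: x right, y down, z forward; pixel columns grow to the right and rows downward; lengths in m; the calibration is good to about 2 mm. A picture is of the moment at which its call begins: read the wrist's pose just before it. camera_model takes no time and is no camera call.
- arm.sign_off(): hands the job in, once; it reports no verdict.
Trained networks look in the newest picture that a camera, given by its name, has taken for a name from the list of things; names that differ only in an ending like _2 or _b are one class to them, and where a whole thing is asked for, a point or a joint stands for the part that bears it (a point fixed in the world has none). Each returns a list of dicts, best first, with "score" (0 to 1); they miss things now and then, are a little off and sometimes report something else, mostly with a low value. They report only what shows in the picture. A call takes as long as a camera call. They do not tell look-alikes from the thing itself.
- nets.cut_out(label, camera): "region" (420x560 bool, what is visible of it) and "uv" ([column, row] in pixels, amid what is visible of it).
The state is a dict: "clock": time; "joints": joint angles; "dq": joint speeds; "joint_efforts": joint torques, N m; "position": TCP position; "ee_rot": TCP orientation; "force": force on the tool from outside, world axes, zero at the start; "ft_torque": the same for the moment, N m; "width": opening from 0.0 (shut) to 1.0 (fully open).
Only numpy, scipy, OpenCV 4.12 (cv2) and the standard library are available. Lean on these libraries where they do the work, as an engineer would, in place of code of your own. Each camera call takes 0.05 s, during which the arm holds its last target.

## Working session

There is one attempt and no reset: what is moved stays moved. The work goes in short steps, Python scripts to look and compute and a shell command to move; the robot and the scene stay as the last step left them, time stands still between calls to the robot, and variables do not carry over. Pictures are saved under pics/ and viewed, and the job is handed in when it is done.

```bash
ls; mkdir -p pics
python3 - <<'E'
from cell import sensors, vision, arm, nets
import cv2
s=sensors.observe()
for k,v in s.items(): print(k,v)
for n in("top","scene"):
    p,d=vision.get_image(n); cv2.imwrite(f"pics/{n}0.png",p)
for n in("top","scene","wrist"): print(n,vision.camera_model(n))
print(arm.tip_reach)
E
```

```text
pics
clock 0.0
joints [ 1.11438703  0.4352196   0.02497448  1.57407918 -0.01160199  1.1340097
 -0.07508291]
dq [-5.39563152e-04  1.72197480e-04  3.49162706e-05  4.03202488e-04
  1.27377213e-03 -1.43679807e-03  2.17279254e-04]
joint_efforts [-3.22214055e-04 -6.67855310e+01  9.84111093e-01 -3.14469302e+01
 -6.07887260e-02  4.28579771e-02  9.12290625e-05]
position [ 0.21632613 -0.58585123  0.23995401]
ee_rot [-3.09108581e+00 -5.52516833e-01  6.50650394e-04]
force [-0.34158161 -0.72110487 -0.29690401]
ft_torque [ 0.01979174 -0.01110549 -0.02993465]
width 1.0014434423966387
top {'K': array([[386.74745198,   0.        , 275.58062162],
       [  0.        , 386.74745198, 204.27089043],
       [  0.        ,   0.        ,   1.        ]]), 'xyz': array([ 0.51891018, -0.01733798,  0.80900835]), 'attitude': array([-2.15894722,  2.19177797, -0.08915743])}
scene {'K': array([[511.23863   ,   0.        , 279.54258932],
       [  0.        , 511.23863   , 198.75073609],
       [  0.        ,   0.        ,   1.        ]]), 'xyz': array([ 1.17712032, -0.65279171,  0.77621361]), 'attitude': array([-2.13828937, -0.85080246,  0.36406323])}
wrist {'K': array([[293.58291284,   0.        , 284.49910549],
       [  0.        , 293.58291284, 208.92186466],
       [  0.        ,   0.        ,   1.        ]]), 'hand_eye': array([[-9.80363175e-04, -9.54484936e-01, -2.98257515e-01,
         8.07592951e-02],
       [ 9.99999445e-01, -8.20869648e-04, -6.60016623e-04,
        -4.81988736e-04],
       [ 3.85145383e-04, -2.98257996e-01,  9.54485212e-01,
        -1.44334315e-01],
       [ 0.00000000e+00,  0.00000000e+00,  0.00000000e+00,
         1.00000000e+00]])}
0.014
```

View pics/top0.png

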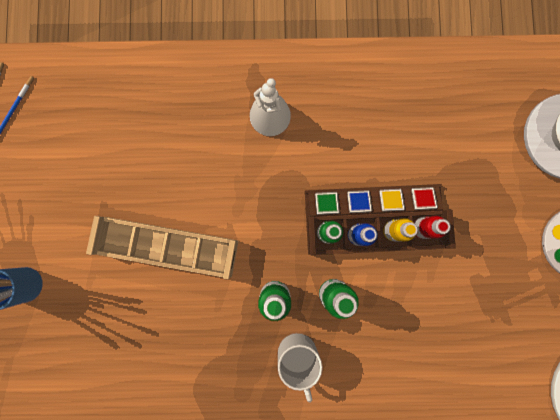

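View pics/scene0.png

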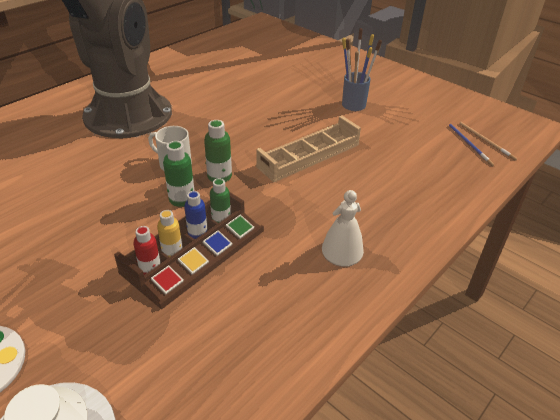

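The top view (up is +x, left is +y) shows the rack on the right. Its swatches run green, blue, yellow, red from left to right, at columns 327, 360, 392 and 424, and each bottle sits beside its own swatch. The empty caddy is on the left, around (163,246). Two large green look-alikes stand in front of the rack at (275,300) and (340,298), with a mug at (300,362). The figurine is at (270,110).

```bash
cat > h.py <<'E'
from cell import sensors, vision, arm, nets
import numpy as np, cv2
from scipy.spatial.transform import Rotation as R
def cloud(name,d,pose=None):
    m=vision.camera_model(name);K=m["K"]
    v,u=np.mgrid[:d.shape[0],:d.shape[1]]
    P=np.stack([(u-K[0,2])/K[0,0]*d,(v-K[1,2])/K[1,1]*d,d],-1)
    if "xyz" in m: return P@R.from_rotvec(m["attitude"]).as_matrix().T+m["xyz"]
    H=m["hand_eye"];P=P@H[:3,:3].T+H[:3,3]
    return P@R.from_rotvec(pose["ee_rot"]).as_matrix().T+pose["position"]
E
python3 - <<'E'
from h import *
for cam in("top","scene"):
    p,d=vision.get_image(cam); W=cloud(cam,d); ok=d>0
    print(cam)
    for l in["bottle_red","bottle_yellow","bottle_green","bottle_blue","swatch_red","swatch_yellow","swatch_green","swatch_blue","rack","caddy","figurine"]:
        for r in nets.cut_out(l,cam)[:5]:
            m=r["region"]&ok
            if m.sum()<5: continue
            q=W[m]; zt=np.percentile(q[:,2],97); t=q[q[:,2]>zt-.006]
            rect=cv2.minAreaRect((q[:,:2]*1000).astype(np.float32))
            print(l,round(r["score"],2),np.round(r["uv"]),m.sum(),"med",np.round(np.median(q,0),3),"ztop",round(zt,3),"topc",np.round((t.min(0)+t.max(0))[:2]/2,3), "rect",np.round(rect[0]),np.round(rect[1]),round(rect[2],1))
E
```

```text
top
bottle_red 0.68 [430. 224.] 630 med [ 0.534 -0.303  0.09 ] ztop 0.115 topc [ 0.534 -0.297] rect [ 534. -309.] [81. 41.] 89.1
bottle_yellow 0.72 [399. 228.] 637 med [ 0.53  -0.244  0.09 ] ztop 0.115 topc [ 0.53  -0.255] rect [ 531. -266.] [44. 66.] 3.2
bottle_green 0.98 [272. 302.] 1085 med [ 0.41  -0.01   0.121] ztop 0.153 topc [ 0.402 -0.011] rect [391.  -6.] [82. 67.] 2.1
bottle_green 0.57 [330. 233.] 466 med [ 0.528 -0.113  0.092] ztop 0.115 topc [ 0.528 -0.118] rect [ 527. -121.] [48. 41.] 75.0
bottle_green 0.57 [340. 296.] 1203 med [ 0.412 -0.121  0.12 ] ztop 0.153 topc [ 0.404 -0.129] rect [ 396. -139.] [85. 69.] 37.9
bottle_blue 0.89 [364. 231.] 493 med [ 0.523 -0.172  0.092] ztop 0.115 topc [ 0.522 -0.182] rect [ 525. -179.] [40. 37.] 4.0
swatch_red 0.65 [425. 198.] 481 med [ 0.593 -0.314  0.028] ztop 0.034 topc [ 0.587 -0.316] rect [ 593. -318.] [45. 49.] 3.9
swatch_yellow 0.84 [391. 201.] 484 med [ 0.59  -0.249  0.028] ztop 0.034 topc [ 0.589 -0.249] rect [ 591. -251.] [47. 44.] 89.7
swatch_yellow 0.54 [268. 114.] 1569 med [ 0.762 -0.006  0.07 ] ztop 0.164 topc [ 0.779 
[... 2074 characters left out ...]
5 med [ 0.592 -0.119  0.029] ztop 0.034 topc [ 0.586 -0.119] rect [ 591. -116.] [45. 48.] 4.8
swatch_blue 0.85 [216. 243.] 419 med [ 0.594 -0.186  0.029] ztop 0.034 topc [ 0.592 -0.185] rect [ 592. -184.] [46. 48.] 5.9
rack 0.96 [183. 250.] 4516 med [ 0.571 -0.258  0.023] ztop 0.057 topc [ 0.534 -0.219] rect [ 540. -196.] [171. 329.] 1.5
caddy 0.57 [307. 149.] 3165 med [0.511 0.204 0.026] ztop 0.057 topc [0.507 0.21 ] rect [493. 245.] [355. 129.] 81.9
caddy 0.33 [343. 237.] 2027 med [ 0.79  -0.022  0.062] ztop 0.161 topc [ 0.782 -0.008] rect [750.  10.] [ 83. 154.] 59.5
figurine 0.74 [345. 236.] 2077 med [ 0.79  -0.021  0.062] ztop 0.161 topc [ 0.783 -0.008] rect [731.  58.] [ 84. 249.] 37.7
```

Run:
```python
from h import *
for cam in("top","scene"):
    p,d=vision.get_image(cam); W=cloud(cam,d); ok=d>0
    print(cam)
    X,Y,Z=W[...,0],W[...,1],W[...,2]
    # caps
    for n,c in dict(g=(.53,-.119),b=(.53,-.185),y=(.532,-.252),r=(.534,-.318)).items():
        m=ok&(np.hypot(X-c[0],Y-c[1])<.026)&(Z>.110)&(Z<.12)
        q=W[m]; (cc,rr)=cv2.minEnclosingCircle((q[:,:2]*1000).astype(np.float32))
        print(n,m.sum(),np.round(cc,1),round(rr,1),"mean",np.round(q.mean(0)*1000,1))
    # decoys
    for c in((.405,-.13),(.405,-.011)):
        for z0 in(.03,.06,.09,.1,.105,.11,.115,.12,.13,.14,.147):
            m=ok&(np.hypot(X-c[0],Y-c[1])<.05)&(abs(Z-z0)<.004); q=W[m]
            if len(q)>3: print(c,z0,len(q),np.round(q.min(0)[:2],3),np.round(q.max(0)[:2],3))
    # rims
    for n,c in dict(rack=(.53,-.22),caddy=(.503,.21)).items():
        m=ok&(abs(X-c[0])<.1)&(abs(Y-c[1])<.17)
        h=m&(Z>.05)&(Z<.062); 
        if n=="rack":
            for s in(1,-1):
                q=W[h&((Y-c[1])*s>.12)]; print(n,"end",s,len(q),np.round(np.median(q,0)*1000,1), np.round(q.min(0)[:2],3),np.round(q.max(0)[:2],3))
        else:
            for s in(1,-1):
                q=W[h&((Y-c[1])*s>.1)]; print(n,"end",s,len(q),np.round(np.median(q,0)*1000,1),np.round(q.min(0)[:2],3),np.round(q.max(0)[:2],3), cv2.minAreaRect((q[:,:2]*1000).astype(np.float32)))
            q=W[m&(Z>.03)&(Z<.06)]; print(cv2.minAreaRect((q[:,:2]*1000).astype(np.float32)))
```

```text
top
g 161 [ 528.5 -118.5] 12.9 mean [ 528.4 -118.2  113.7]
b 162 [ 522.2 -181.6] 13.0 mean [ 522.3 -181.4  113.5]
y 164 [ 529.8 -254.8] 13.1 mean [ 529.9 -254.4  113.3]
r 166 [ 534.8 -313.6] 12.9 mean [ 534.5 -313.   113.1]
(0.405, -0.13) 0.03 15 [ 0.397 -0.136] [ 0.434 -0.1  ]
(0.405, -0.13) 0.06 39 [ 0.389 -0.149] [ 0.433 -0.099]
(0.405, -0.13) 0.09 17 [ 0.388 -0.145] [ 0.433 -0.1  ]
(0.405, -0.13) 0.1 19 [ 0.392 -0.126] [ 0.433 -0.1  ]
(0.405, -0.13) 0.105 26 [ 0.389 -0.154] [ 0.433 -0.1  ]
(0.405, -0.13) 0.11 93 [ 0.376 -0.159] [ 0.434 -0.1  ]
(0.405, -0.13) 0.115 219 [ 0.376 -0.158] [ 0.434 -0.101]
(0.405, -0.13) 0.12 335 [ 0.377 -0.155] [ 0.431 -0.101]
(0.405, -0.13) 0.13 22 [ 0.397 -0.135] [ 0.422 -0.111]
(0.405, -0.13) 0.14 20 [ 0.395 -0.134] [ 0.422 -0.111]
(0.405, -0.13) 0.147 217 [ 0.387 -0.147] [ 0.422 -0.111]
(0.405, -0.011) 0.03 12 [ 0.419 -0.035] [0.431 0.015]
(0.405, -0.011) 0.06 32 [ 0.406 -0.039] [0.432 0.019]
(0.405, -0.011) 0.09 16 [ 0.409 -0.039] [0.431 0.005]
(0.405, -0.011) 0.1 12 [ 0.413 -0.026] [0.431 0.018]
(0.405, -0.011) 0.105 22 [ 0.386 -0.036] [0.431 0.0
[... 2189 characters left out ...]
 0.397 -0.029] [0.424 0.003]
(0.405, -0.011) 0.14 50 [ 0.395 -0.029] [0.423 0.004]
(0.405, -0.011) 0.147 76 [ 0.386 -0.029] [0.423 0.011]
rack end 1 92 [544.6 -85.3  56.1] [ 0.521 -0.091] [ 0.563 -0.077]
rack end -1 231 [ 535.7 -355.2   56.1] [ 0.494 -0.361] [ 0.572 -0.347]
caddy end 1 117 [533.9 339.5  56.6] [0.494 0.328] [0.57  0.353] ((532.2415771484375, 340.59661865234375), (15.49067211151123, 77.15045166015625), 78.29286193847656)
caddy end -1 138 [484.7  74.7  56.4] [0.444 0.064] [0.52 0.09] ((482.15203857421875, 75.99171447753906), (16.687299728393555, 78.14714050292969), 78.44908905029297)
((505.4324951171875, 208.50018310546875), (285.33837890625, 83.02294921875), 79.15570068359375)
```

```bash
cat >> h.py <<'E'
def plan(x,y,z,yaw):
    s=sensors.observe(); C=R.from_rotvec(s["ee_rot"]); a=np.radians(yaw)
    ty=np.array([np.cos(a),np.sin(a),0]); tz=np.array([0,0,-1.]); tx=np.cross(ty,tz)
    G=R.from_matrix(np.stack([tx,ty,tz],1))
    t=C.inv().apply(np.array([x,y,z])-s["position"])*100
    w=np.degrees((C.inv()*G).as_rotvec())
    print("t",round(s["clock"],2),"pos",np.round(s["position"]*1000,1),"F",np.round(s["force"],1),"w",round(s["width"],3))
    print("tx %.2f ty %.2f tz %.2f  wx %.1f wy %.1f wz %.1f"%(*t,*w))
E
python3 -c "
from h import *
plan(.536,-.25,.24,1.4)"
```

```text
t 1.4 pos [ 216.5 -586.3  240.8] F [ 0.3  0.5 -0.1] w 1.0
tx 41.62 ty -20.49 tz 0.07  wx 0.0 wy 0.0 wz -71.1
```

```bash
python3 -m handwheel '[{"tx":1,"ty":-0.5,"wz":-2},{"tx":4,"ty":-2,"wz":-7},{"tx":7.5,"ty":-3.7,"wz":-13},{"tx":11,"ty":-5.4,"wz":-19},{"tx":14.5,"ty":-7.1,"wz":-25},{"tx":18,"ty":-8.9,"wz":-31},{"tx":21.5,"ty":-10.6,"wz":-37},{"tx":25,"ty":-12.3,"wz":-43},{"tx":28.5,"ty":-14,"wz":-49},{"tx":32,"ty":-15.7,"wz":-55},{"tx":35,"ty":-17.2,"wz":-60},{"tx":36.6,"ty":-18,"wz":-63}]'
python3 -c "
from h import *
plan(.536,-.25,.24,1.4)"
```

```text
t 1.4 pos [ 216.5 -586.3  240.8] F [ 0.3  0.5 -0.1] w 1.0
tx 41.62 ty -20.49 tz 0.07  wx 0.0 wy 0.0 wz -71.1invalid input
```

```bash
python3 -m handwheel '[{"tx":1,"ty":-0.5,"tz":0,"wx":0,"wy":0,"wz":-2,"claw":1},{"tx":4,"ty":-2,"tz":0,"wx":0,"wy":0,"wz":-7,"claw":1},{"tx":7.5,"ty":-3.7,"tz":0,"wx":0,"wy":0,"wz":-13,"claw":1},{"tx":11,"ty":-5.4,"tz":0,"wx":0,"wy":0,"wz":-19,"claw":1},{"tx":14.5,"ty":-7.1,"tz":0,"wx":0,"wy":0,"wz":-25,"claw":1},{"tx":18,"ty":-8.9,"tz":0,"wx":0,"wy":0,"wz":-31,"claw":1},{"tx":21.5,"ty":-10.6,"tz":0,"wx":0,"wy":0,"wz":-37,"claw":1},{"tx":25,"ty":-12.3,"tz":0,"wx":0,"wy":0,"wz":-43,"claw":1},{"tx":28.5,"ty":-14,"tz":0,"wx":0,"wy":0,"wz":-49,"claw":1},{"tx":32,"ty":-15.7,"tz":0,"wx":0,"wy":0,"wz":-55,"claw":1},{"tx":35,"ty":-17.2,"tz":0,"wx":0,"wy":0,"wz":-60,"claw":1},{"tx":36.6,"ty":-18,"tz":0,"wx":0,"wy":0,"wz":-63,"claw":1}]'
python3 -c "
from h import *
plan(.536,-.25,.24,1.4)"
```

```text
clock: 2.4
position: [0.5007, -0.2854, 0.2411]
ee_rot: [2.335, 2.101, 0.004]
force: [0.6, 0.6, -0.3]
width: 1.002
t 2.4 pos [ 500.7 -285.4  241.1] F [ 0.6  0.6 -0.3] w 1.002
tx 3.89 ty 3.14 tz 0.12  wx 0.1 wy -0.1 wz -7.4
```

```bash
python3 -m handwheel '[{"tx":2,"ty":1.6,"tz":0,"wx":0,"wy":0,"wz":-4,"claw":0.75},{"tx":3.9,"ty":3.1,"tz":0.1,"wx":0,"wy":0,"wz":-7.4,"claw":0.75},{"tx":3.9,"ty":3.1,"tz":0.1,"wx":0,"wy":0,"wz":-7.4,"claw":0.75},{"tx":3.9,"ty":3.1,"tz":0.1,"wx":0,"wy":0,"wz":-7.4,"claw":0.75},{"tx":3.9,"ty":3.1,"tz":0.1,"wx":0,"wy":0,"wz":-7.4,"claw":0.75}]'
python3 - <<'E'
from h import *
s=sensors.observe(); p,d=vision.get_image("wrist"); cv2.imwrite("pics/w1.png",p); W=cloud("wrist",d,s)
X,Y,Z=W[...,0],W[...,1],W[...,2]
for n,c in dict(g=(.53,-.119),b=(.524,-.182),y=(.532,-.255),r=(.536,-.314)).items():
    m=(d>0)&(np.hypot(X-c[0],Y-c[1])<.026)&(Z>.108)&(Z<.12)
    q=W[m]
    if len(q)<9: continue
    cc,rr=cv2.minEnclosingCircle((q[:,:2]*1000).astype(np.float32)); print(n,m.sum(),np.round(cc,1),round(rr,1),np.round(q.mean(0)*1000,1))
plan(.536,-.314,.12,1.4)
E
```

```text
clock: 2.82
position: [0.5322, -0.2562, 0.2396]
ee_rot: [-2.209, -2.233, 0.002]
force: [-0.3, -0.3, 0.2]
width: 0.753
g 857 [ 529.4 -119.1] 13.0 [ 529.4 -119.4  113.4]
b 667 [ 523.4 -182.1] 12.9 [ 523.5 -182.   113.5]
y 555 [ 531.2 -255.6] 12.9 [ 531.2 -254.8  113.3]
r 478 [ 535.7 -314.1] 13.2 [ 535.8 -312.8  113.2]
t 2.87 pos [ 532.  -256.7  239.6] F [-0.6 -0.2  0.2] w 0.753
tx -5.72 ty 0.36 tz 11.97  wx -0.0 wy 0.0 wz -0.8
```

View pics/w1.png

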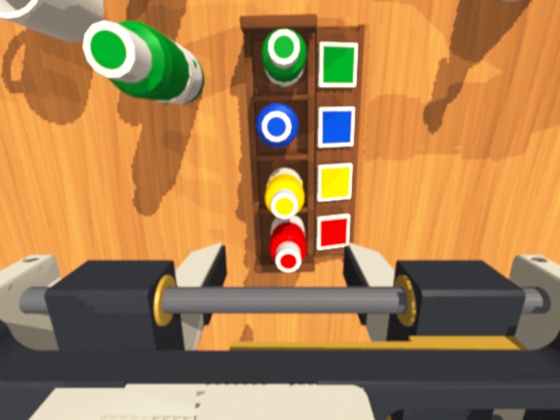

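The wrist view shows all four bottles in the rack: green (285,48), blue (277,125), yellow (285,203) and red (288,260), each beside its swatch. Its measurements agree with the other two cameras to about 2 mm. I'll start with red.

```bash
python3 -m handwheel '[{"tx":-1.5,"ty":0.1,"tz":0,"wx":0,"wy":0,"wz":-0.8,"claw":0.7},{"tx":-4,"ty":0.3,"tz":0,"wx":0,"wy":0,"wz":-0.8,"claw":0.7},{"tx":-5.7,"ty":0.4,"tz":0.5,"wx":0,"wy":0,"wz":-0.8,"claw":0.7},{"tx":-5.7,"ty":0.4,"tz":2,"wx":0,"wy":0,"wz":-0.8,"claw":0.7},{"tx":-5.7,"ty":0.4,"tz":4.5,"wx":0,"wy":0,"wz":-0.8,"claw":0.7},{"tx":-5.7,"ty":0.4,"tz":7,"wx":0,"wy":0,"wz":-0.8,"claw":0.7},{"tx":-5.7,"ty":0.4,"tz":8,"wx":0,"wy":0,"wz":-0.8,"claw":0.7},{"tx":-5.7,"ty":0.4,"tz":8,"wx":0,"wy":0,"wz":-0.8,"claw":0.7},{"tx":-5.7,"ty":0.4,"tz":8,"wx":0,"wy":0,"wz":-0.8,"claw":0.7}]'
python3 -c "
from h import *
plan(.536,-.314,.076,1.4)"
```

```text
clock: 3.62
position: [0.5371, -0.3131, 0.1598]
ee_rot: [-2.194, -2.248, 0.001]
force: [0.3, -0.3, 0.4]
width: 0.704
t 3.62 pos [ 537.1 -313.1  159.8] F [ 0.3 -0.3  0.4] w 0.704
tx -0.09 ty -0.11 tz 8.38  wx -0.0 wy -0.0 wz 0.0
```

```bash
python3 -m handwheel '[{"tx":-0.1,"ty":-0.1,"tz":1.5,"wx":0,"wy":0,"wz":0,"claw":0.7},{"tx":-0.1,"ty":-0.1,"tz":4,"wx":0,"wy":0,"wz":0,"claw":0.7},{"tx":-0.1,"ty":-0.1,"tz":6.5,"wx":0,"wy":0,"wz":0,"claw":0.7},{"tx":-0.1,"ty":-0.1,"tz":8,"wx":0,"wy":0,"wz":0,"claw":0.7},{"tx":-0.1,"ty":-0.1,"tz":8.4,"wx":0,"wy":0,"wz":0,"claw":0.7},{"tx":-0.1,"ty":-0.1,"tz":8.4,"wx":0,"wy":0,"wz":0,"claw":0.6},{"tx":-0.1,"ty":-0.1,"tz":8.4,"wx":0,"wy":0,"wz":0,"claw":0.5},{"tx":-0.1,"ty":-0.1,"tz":8.4,"wx":0,"wy":0,"wz":0,"claw":0.4},{"tx":-0.1,"ty":-0.1,"tz":8.4,"wx":0,"wy":0,"wz":0,"claw":0.3},{"tx":-0.1,"ty":-0.1,"tz":8.4,"wx":0,"wy":0,"wz":0,"claw":0.3},{"tx":-0.1,"ty":-0.1,"tz":8.4,"wx":0,"wy":0,"wz":0,"claw":0.3},{"tx":-0.1,"ty":-0.1,"tz":8.4,"wx":0,"wy":0,"wz":0,"claw":0.3}]' 20
python3 -c "
from h import *
plan(.486,.112,.166,-10.84)"
```

```text
clock: 4.62
position: [0.5373, -0.3141, 0.0772]
ee_rot: [2.191, 2.248, 0.001]
force: [-2.0, 0.5, 8.0]
width: 0.449
t 4.62 pos [ 537.3 -314.1   77.2] F [-2.   0.5  8. ] w 0.449
tx 42.71 ty -4.03 tz -8.94  wx 0.1 wy 0.1 wz 12.3
```

```bash
python3 -m handwheel '[{"tx":0,"ty":0,"tz":-0.5,"wx":0,"wy":0,"wz":0,"claw":0.3},{"tx":0,"ty":0,"tz":-1.5,"wx":0,"wy":0,"wz":0,"claw":0.3},{"tx":0,"ty":0,"tz":-3,"wx":0,"wy":0,"wz":0,"claw":0.3},{"tx":0,"ty":0,"tz":-5,"wx":0,"wy":0,"wz":0,"claw":0.3},{"tx":0,"ty":0,"tz":-7,"wx":0,"wy":0,"wz":0,"claw":0.3},{"tx":0,"ty":0,"tz":-8.5,"wx":0,"wy":0,"wz":0,"claw":0.3},{"tx":0,"ty":0,"tz":-9,"wx":0,"wy":0,"wz":0,"claw":0.3},{"tx":0,"ty":0,"tz":-9,"wx":0,"wy":0,"wz":0,"claw":0.3}]'
python3 - <<'E'
from h import *
s=sensors.observe(); p,d=vision.get_image("scene"); cv2.imwrite("pics/s1.png",p)
plan(.486,.112,.166,-10.84)
E
```

```text
clock: 5.28
position: [0.5374, -0.3139, 0.1677]
ee_rot: [2.191, 2.247, 0.001]
force: [0.2, 0.2, -1.7]
width: 0.452
t 5.33 pos [ 536.7 -313.7  166.3] F [-0.4  0.8 -2.2] w 0.451
tx 42.68 ty -3.98 tz -0.00  wx 0.1 wy 0.0 wz 12.3
```

View pics/s1.png

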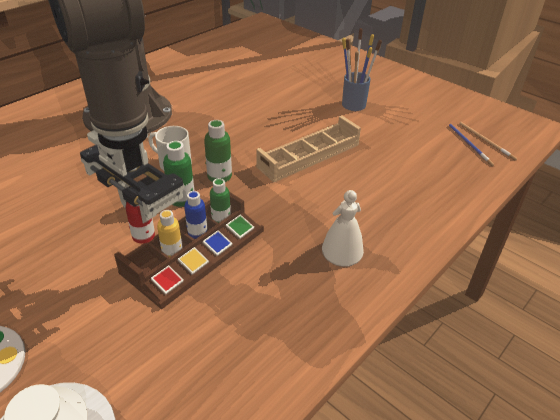

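The scene view shows red held upright at (140,220), with the other bottles undisturbed. I'll raise it higher so it clears the caps as it passes over them.

```bash
python3 -m handwheel '[{"tx":0,"ty":0,"tz":-1.5,"wx":0,"wy":0,"wz":0,"claw":0.3},{"tx":0,"ty":0,"tz":-3.5,"wx":0,"wy":0,"wz":0,"claw":0.3},{"tx":1,"ty":0,"tz":-5,"wx":0,"wy":0,"wz":0,"claw":0.3},{"tx":3.5,"ty":-0.3,"tz":-5,"wx":0,"wy":0,"wz":1,"claw":0.3},{"tx":6.5,"ty":-0.6,"tz":-5,"wx":0,"wy":0,"wz":2,"claw":0.3},{"tx":10,"ty":-0.9,"tz":-5,"wx":0,"wy":0,"wz":3,"claw":0.3},{"tx":13.5,"ty":-1.2,"tz":-5,"wx":0,"wy":0,"wz":4,"claw":0.3},{"tx":17,"ty":-1.6,"tz":-5,"wx":0,"wy":0,"wz":5,"claw":0.3},{"tx":20.5,"ty":-1.9,"tz":-5,"wx":0,"wy":0,"wz":6,"claw":0.3},{"tx":24,"ty":-2.2,"tz":-5,"wx":0,"wy":0,"wz":7,"claw":0.3},{"tx":27.5,"ty":-2.5,"tz":-5,"wx":0,"wy":0,"wz":8,"claw":0.3},{"tx":30.5,"ty":-2.8,"tz":-5,"wx":0,"wy":0,"wz":9,"claw":0.3}]'
python3 -c "
from h import *
plan(.486,.112,.166,-10.84)"
```

```text
clock: 6.33
position: [0.4994, -0.007, 0.2147]
ee_rot: [-2.361, -2.07, 0.002]
force: [0.3, 0.5, -1.6]
width: 0.456
t 6.33 pos [499.4  -7.  214.7] F [ 0.3  0.5 -1.6] w 0.456
tx 11.62 ty -2.88 tz 4.88  wx -0.1 wy -0.0 wz 3.3
```

```bash
python3 -m handwheel '[{"tx":2.5,"ty":-0.6,"tz":0,"wx":0,"wy":0,"wz":1,"claw":0.3},{"tx":5.5,"ty":-1.3,"tz":0,"wx":0,"wy":0,"wz":2,"claw":0.3},{"tx":8.5,"ty":-2.1,"tz":0.5,"wx":0,"wy":0,"wz":3,"claw":0.3},{"tx":10.8,"ty":-2.7,"tz":1.5,"wx":0,"wy":0,"wz":3.3,"claw":0.3},{"tx":11.6,"ty":-2.9,"tz":3,"wx":0,"wy":0,"wz":3.3,"claw":0.3},{"tx":11.6,"ty":-2.9,"tz":4.5,"wx":0,"wy":0,"wz":3.3,"claw":0.3},{"tx":11.6,"ty":-2.9,"tz":4.9,"wx":0,"wy":0,"wz":3.3,"claw":0.3},{"tx":11.6,"ty":-2.9,"tz":4.9,"wx":0,"wy":0,"wz":3.3,"claw":0.3},{"tx":11.6,"ty":-2.9,"tz":4.9,"wx":0,"wy":0,"wz":3.3,"claw":0.3}]'
python3 - <<'E'
from h import *
s=sensors.observe(); p,d=vision.get_image("wrist"); cv2.imwrite("pics/w2.png",p)
W=cloud("wrist",d,s);X,Y,Z=W[...,0],W[...,1],W[...,2]
m=(d>0)&(np.hypot(X-.504,Y-.209)<.17)&(Z>.05)&(Z<.062)
for s2 in(1,-1):
    q=W[m&((Y-.209)*s2>.1)]
    if len(q)>20: print(s2,len(q),cv2.minAreaRect((q[:,:2]*1000).astype(np.float32)))
plan(.486,.112,.077,-10.84)
E
```

```text
clock: 7.08
position: [0.487, 0.1088, 0.1664]
ee_rot: [-2.422, -2.001, 0.002]
force: [0.1, -0.9, -1.5]
width: 0.449
-1 167 ((479.9080505371094, 77.89521789550781), (11.50865650177002, 75.71185302734375), 79.14884948730469)
t 7.13 pos [487.5 108.9 167. ] F [-0.3 -0.  -1.4] w 0.456
tx 0.27 ty -0.20 tz 9.00  wx 0.0 wy 0.0 wz -0.0
```

View pics/w2.png

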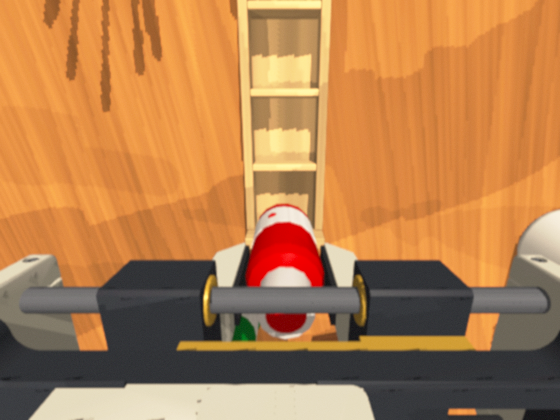

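```bash
python3 -m handwheel '[{"tx":0.3,"ty":-0.1,"tz":0.5,"wx":0,"wy":0,"wz":0,"claw":0.3},{"tx":0.3,"ty":-0.1,"tz":2,"wx":0,"wy":0,"wz":0,"claw":0.3},{"tx":0.3,"ty":-0.1,"tz":4,"wx":0,"wy":0,"wz":0,"claw":0.3},{"tx":0.3,"ty":-0.1,"tz":6,"wx":0,"wy":0,"wz":0,"claw":0.3},{"tx":0.3,"ty":-0.1,"tz":7.5,"wx":0,"wy":0,"wz":0,"claw":0.3},{"tx":0.3,"ty":-0.1,"tz":8.2,"wx":0,"wy":0,"wz":0,"claw":0.3},{"tx":0.3,"ty":-0.1,"tz":8.6,"wx":0,"wy":0,"wz":0,"claw":0.3},{"tx":0.3,"ty":-0.1,"tz":8.8,"wx":0,"wy":0,"wz":0,"claw":0.3},{"tx":0.3,"ty":-0.1,"tz":8.9,"wx":0,"wy":0,"wz":0,"claw":0.3},{"tx":0.3,"ty":-0.1,"tz":8.9,"wx":0,"wy":0,"wz":0,"claw":0.3},{"tx":0.3,"ty":-0.1,"tz":8.9,"wx":0,"wy":0,"wz":0,"claw":0.3}]'
python3 -c "
from h import *
plan(.486,.112,.077,-10.84)"
```

```text
clock: 8.05
position: [0.4873, 0.1127, 0.0784]
ee_rot: [2.421, 2.001, 0.002]
force: [-0.2, 0.5, -1.7]
width: 0.454
t 8.05 pos [487.3 112.7  78.4] F [-0.2  0.5 -1.7] w 0.454
tx -0.09 ty -0.12 tz 0.14  wx 0.1 wy -0.0 wz -0.0
```

```bash
python3 -m handwheel '[{"tx":0,"ty":0,"tz":0.05,"wx":0,"wy":0,"wz":0,"claw":0.3},{"tx":0,"ty":0,"tz":0.1,"wx":0,"wy":0,"wz":0,"claw":0.3},{"tx":0,"ty":0,"tz":0.15,"wx":0,"wy":0,"wz":0,"claw":0.3},{"tx":0,"ty":0,"tz":0.15,"wx":0,"wy":0,"wz":0,"claw":0.3}]'
```

```text
clock: 8.38
position: [0.4872, 0.1129, 0.0772]
ee_rot: [2.421, 2.001, 0.002]
force: [-2.9, -1.1, 9.0]
width: 0.453
```

```bash
python3 -m handwheel '[{"tx":0,"ty":0,"tz":-0.03,"wx":0,"wy":0,"wz":0,"claw":0.47},{"tx":0,"ty":0,"tz":-0.03,"wx":0,"wy":0,"wz":0,"claw":0.5},{"tx":0,"ty":0,"tz":-0.03,"wx":0,"wy":0,"wz":0,"claw":0.6},{"tx":0,"ty":0,"tz":-0.03,"wx":0,"wy":0,"wz":0,"claw":0.7},{"tx":0,"ty":0,"tz":-0.03,"wx":0,"wy":0,"wz":0,"claw":0.7},{"tx":0,"ty":0,"tz":-1,"wx":0,"wy":0,"wz":0,"claw":0.7},{"tx":0,"ty":0,"tz":-3.5,"wx":0,"wy":0,"wz":0,"claw":0.7},{"tx":0,"ty":0,"tz":-7,"wx":0,"wy":0,"wz":0,"claw":0.7},{"tx":0,"ty":0,"tz":-10,"wx":0,"wy":0,"wz":0,"claw":0.7},{"tx":0,"ty":0,"tz":-11,"wx":0,"wy":0,"wz":0,"claw":0.7}]'
python3 - <<'E'
from h import *
p,d=vision.get_image("scene"); cv2.imwrite("pics/s2.png",p)
plan(.5317,-.2550,.188,1.4)
E
```

```text
clock: 9.22
position: [0.4885, 0.1136, 0.191]
ee_rot: [2.419, 2.001, 0.008]
force: [0.4, 1.2, -1.0]
width: 0.702
t 9.27 pos [488.8 113.5 191.1] F [0.7 0.5 1.6] w 0.7
tx -35.39 ty 11.13 tz 0.28  wx 0.4 wy -0.1 wz -12.2
```

View pics/s2.png

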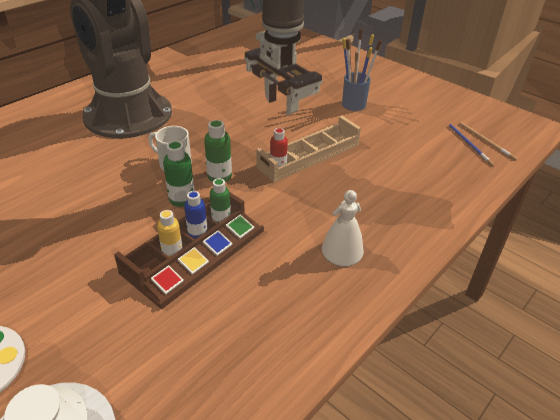

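Red stands upright in the caddy's rightmost compartment, at (279,147). Next is yellow.

```bash
python3 -m handwheel '[{"tx":-2,"ty":0.6,"tz":0,"wx":0,"wy":0,"wz":-1,"claw":0.7},{"tx":-5.5,"ty":1.7,"tz":0,"wx":0,"wy":0,"wz":-2,"claw":0.7},{"tx":-9,"ty":2.8,"tz":0,"wx":0,"wy":0,"wz":-3,"claw":0.7},{"tx":-12.5,"ty":3.9,"tz":0,"wx":0,"wy":0,"wz":-4,"claw":0.7},{"tx":-16,"ty":5,"tz":0,"wx":0,"wy":0,"wz":-5.5,"claw":0.7},{"tx":-19.5,"ty":6.1,"tz":0,"wx":0,"wy":0,"wz":-7,"claw":0.7},{"tx":-23,"ty":7.2,"tz":0,"wx":0,"wy":0,"wz":-8,"claw":0.7},{"tx":-26.5,"ty":8.3,"tz":0,"wx":0,"wy":0,"wz":-9,"claw":0.7},{"tx":-30,"ty":9.4,"tz":0,"wx":0,"wy":0,"wz":-10.5,"claw":0.7},{"tx":-33,"ty":10.4,"tz":0.2,"wx":0,"wy":0,"wz":-11.5,"claw":0.7},{"tx":-35,"ty":11,"tz":0.3,"wx":0,"wy":0,"wz":-12.2,"claw":0.7},{"tx":-35.4,"ty":11.1,"tz":0.3,"wx":0,"wy":0,"wz":-12.2,"claw":0.7}]'
python3 -m handwheel '[{"tx":0,"ty":0,"tz":0.5,"wx":0,"wy":0,"wz":0,"claw":0.7},{"tx":0,"ty":0,"tz":1.5,"wx":0,"wy":0,"wz":0,"claw":0.7},{"tx":0,"ty":0,"tz":2,"wx":0,"wy":0,"wz":0,"claw":0.7},{"tx":0,"ty":0,"tz":2,"wx":0,"wy":0,"wz":0,"claw":0.7}]'
python3 -c "
from h import *
plan(.5317,-.255,.0765,1.4)"
```

```text
clock: 10.27
position: [0.5281, -0.2614, 0.1821]
ee_rot: [-2.201, -2.242, 0.003]
force: [-1.0, -1.0, 0.7]
width: 0.701
clock: 10.6
position: [0.5284, -0.2539, 0.1614]
ee_rot: [-2.19, -2.248, 0.001]
force: [-0.2, -0.1, 0.0]
width: 0.702
t 10.6 pos [ 528.4 -253.9  161.4] F [-0.2 -0.1  0. ] w 0.702
tx -0.13 ty 0.35 tz 8.49  wx -0.2 wy -0.1 wz 0.1
```

```bash
python3 -m handwheel '[{"tx":-0.1,"ty":0.35,"tz":1.5,"wx":-0.2,"wy":0,"wz":0,"claw":0.7},{"tx":-0.1,"ty":0.35,"tz":4,"wx":-0.2,"wy":0,"wz":0,"claw":0.7},{"tx":-0.1,"ty":0.35,"tz":6.5,"wx":-0.2,"wy":0,"wz":0,"claw":0.7},{"tx":-0.1,"ty":0.35,"tz":8,"wx":-0.2,"wy":0,"wz":0,"claw":0.7},{"tx":-0.1,"ty":0.35,"tz":8.5,"wx":-0.2,"wy":0,"wz":0,"claw":0.7},{"tx":-0.1,"ty":0.35,"tz":8.5,"wx":-0.2,"wy":0,"wz":0,"claw":0.6},{"tx":-0.1,"ty":0.35,"tz":8.5,"wx":-0.2,"wy":0,"wz":0,"claw":0.5},{"tx":-0.1,"ty":0.35,"tz":8.5,"wx":-0.2,"wy":0,"wz":0,"claw":0.4},{"tx":-0.1,"ty":0.35,"tz":8.5,"wx":-0.2,"wy":0,"wz":0,"claw":0.3},{"tx":-0.1,"ty":0.35,"tz":8.5,"wx":-0.2,"wy":0,"wz":0,"claw":0.3},{"tx":-0.1,"ty":0.35,"tz":8.5,"wx":-0.2,"wy":0,"wz":0,"claw":0.3},{"tx":-0.1,"ty":0.35,"tz":8.5,"wx":-0.2,"wy":0,"wz":0,"claw":0.3}]' 20
python3 -c "
from h import *
plan(.4987,.1768,.166,-10.84)"
```

```text
clock: 11.6
position: [0.5335, -0.2572, 0.0794]
ee_rot: [2.192, 2.244, 0.005]
force: [-1.5, -0.2, 7.2]
width: 0.45
t 11.6 pos [ 533.5 -257.2   79.4] F [-1.5 -0.2  7.2] w 0.45
tx 43.46 ty -2.41 tz -8.71  wx 0.3 wy 0.0 wz 12.2
```

```bash
python3 -m handwheel '[{"tx":0,"ty":0,"tz":-0.5,"wx":0,"wy":0,"wz":0,"claw":0.3},{"tx":0,"ty":0,"tz":-1.5,"wx":0,"wy":0,"wz":0,"claw":0.3},{"tx":0,"ty":0,"tz":-3.5,"wx":0,"wy":0,"wz":0,"claw":0.3},{"tx":0,"ty":0,"tz":-6,"wx":0,"wy":0,"wz":0,"claw":0.3},{"tx":0,"ty":0,"tz":-8.5,"wx":0,"wy":0,"wz":0,"claw":0.3},{"tx":0,"ty":0,"tz":-11,"wx":0,"wy":0,"wz":0,"claw":0.3},{"tx":0,"ty":0,"tz":-13,"wx":0.2,"wy":0,"wz":0,"claw":0.3},{"tx":0,"ty":0,"tz":-13.5,"wx":0.3,"wy":0,"wz":0,"claw":0.3},{"tx":0,"ty":0,"tz":-13.5,"wx":0.3,"wy":0,"wz":0,"claw":0.3}]'
python3 -c "
from h import *
plan(.4987,.1768,.166,-10.84)"
```

```text
clock: 12.35
position: [0.5332, -0.2571, 0.2153]
ee_rot: [2.193, 2.246, -0.0]
force: [0.0, -0.5, -1.7]
width: 0.451
t 12.35 pos [ 533.2 -257.1  215.3] F [ 0.  -0.5 -1.7] w 0.451
tx 43.47 ty -2.43 tz 4.86  wx 0.1 wy 0.1 wz 12.2
```

```bash
python3 -m handwheel '[{"tx":1,"ty":0,"tz":0,"wx":0,"wy":0,"wz":0,"claw":0.3},{"tx":3.5,"ty":-0.2,"tz":0,"wx":0,"wy":0,"wz":1,"claw":0.3},{"tx":7,"ty":-0.4,"tz":0,"wx":0,"wy":0,"wz":2,"claw":0.3},{"tx":10.5,"ty":-0.6,"tz":0,"wx":0,"wy":0,"wz":3,"claw":0.3},{"tx":14,"ty":-0.8,"tz":0,"wx":0,"wy":0,"wz":4,"claw":0.3},{"tx":17.5,"ty":-1,"tz":0,"wx":0,"wy":0,"wz":5,"claw":0.3},{"tx":21,"ty":-1.2,"tz":0,"wx":0,"wy":0,"wz":6,"claw":0.3},{"tx":24.5,"ty":-1.4,"tz":0,"wx":0,"wy":0,"wz":7,"claw":0.3},{"tx":28,"ty":-1.6,"tz":0,"wx":0,"wy":0,"wz":8,"claw":0.3},{"tx":31.5,"ty":-1.8,"tz":0,"wx":0,"wy":0,"wz":9,"claw":0.3},{"tx":35,"ty":-2,"tz":0,"wx":0,"wy":0,"wz":10,"claw":0.3},{"tx":38.5,"ty":-2.2,"tz":0,"wx":0,"wy":0,"wz":11,"claw":0.3}]'
python3 -m handwheel '[{"tx":2.5,"ty":-0.6,"tz":0,"wx":0,"wy":0,"wz":0.6,"claw":0.3},{"tx":4.2,"ty":-0.9,"tz":0,"wx":0,"wy":0,"wz":1.2,"claw":0.3},{"tx":4.8,"ty":-1,"tz":0,"wx":0,"wy":0,"wz":1.2,"claw":0.3},{"tx":4.8,"ty":-1,"tz":0,"wx":0,"wy":0,"wz":1.2,"claw":0.3},{"tx":4.8,"ty":-1,"tz":0,"wx":0,"wy":0,"wz":1.2,"claw":0.3}]'
python3 -c "
from h import *
plan(.4987,.1768,.0795,-10.84)"
```

```text
clock: 13.35
position: [0.4992, 0.1293, 0.2116]
ee_rot: [-2.399, -2.025, 0.006]
force: [1.8, 0.5, -1.8]
width: 0.453
clock: 13.77
position: [0.4987, 0.1755, 0.2122]
ee_rot: [-2.42, -2.002, 0.006]
force: [0.6, -1.1, -1.1]
width: 0.451
t 13.77 pos [498.7 175.5 212.2] F [ 0.6 -1.1 -1.1] w 0.451
tx 0.15 ty 0.02 tz 13.27  wx -0.2 wy 0.1 wz 0.0
```

```bash
python3 -m handwheel '[{"tx":0.1,"ty":0,"tz":1,"wx":-0.2,"wy":0.1,"wz":0,"claw":0.3},{"tx":0.1,"ty":0,"tz":3.5,"wx":-0.2,"wy":0.1,"wz":0,"claw":0.3},{"tx":0.1,"ty":0,"tz":6.5,"wx":-0.2,"wy":0.1,"wz":0,"claw":0.3},{"tx":0.1,"ty":0,"tz":9,"wx":-0.2,"wy":0.1,"wz":0,"claw":0.3},{"tx":0.1,"ty":0,"tz":11,"wx":-0.2,"wy":0.1,"wz":0,"claw":0.3},{"tx":0.1,"ty":0,"tz":12.3,"wx":-0.2,"wy":0.1,"wz":0,"claw":0.3},{"tx":0.1,"ty":0,"tz":12.8,"wx":-0.2,"wy":0.1,"wz":0,"claw":0.3},{"tx":0.1,"ty":0,"tz":13,"wx":-0.2,"wy":0.1,"wz":0,"claw":0.3},{"tx":0.1,"ty":0,"tz":13.1,"wx":-0.2,"wy":0.1,"wz":0,"claw":0.3},{"tx":0.1,"ty":0,"tz":13.1,"wx":-0.2,"wy":0.1,"wz":0,"claw":0.3},{"tx":0.1,"ty":0,"tz":13.1,"wx":-0.2,"wy":0.1,"wz":0,"claw":0.3}]'
python3 -m handwheel '[{"tx":0,"ty":0,"tz":0.05,"wx":0,"wy":0,"wz":0,"claw":0.3},{"tx":0,"ty":0,"tz":0.1,"wx":0,"wy":0,"wz":0,"claw":0.3},{"tx":0,"ty":0,"tz":0.1,"wx":0,"wy":0,"wz":0,"claw":0.3}]'
```

```text
clock: 14.68
position: [0.4999, 0.1774, 0.0831]
ee_rot: [2.421, 2.001, 0.006]
force: [-0.0, 0.3, -1.6]
width: 0.451
clock: 14.93
position: [0.4995, 0.1775, 0.0816]
ee_rot: [2.421, 2.001, 0.004]
force: [-0.2, 0.1, -0.8]
width: 0.458
```

```bash
python3 -m handwheel '[{"tx":0,"ty":0,"tz":0.05,"wx":0,"wy":0,"wz":0,"claw":0.3},{"tx":0,"ty":0,"tz":0.1,"wx":0,"wy":0,"wz":0,"claw":0.3},{"tx":0,"ty":0,"tz":0.15,"wx":0,"wy":0,"wz":0,"claw":0.3},{"tx":0,"ty":0,"tz":0.2,"wx":0,"wy":0,"wz":0,"claw":0.3},{"tx":0,"ty":0,"tz":0.2,"wx":0,"wy":0,"wz":0,"claw":0.3}]'
```

```text
clock: 15.35
position: [0.4993, 0.1777, 0.0795]
ee_rot: [2.421, 2.002, 0.004]
force: [-0.9, -0.6, 2.4]
width: 0.449
```

Now in contact with the floor, so I'll release.

```bash
python3 -m handwheel '[{"tx":0,"ty":0,"tz":0,"wx":0,"wy":0,"wz":0,"claw":0.47},{"tx":0,"ty":0,"tz":0,"wx":0,"wy":0,"wz":0,"claw":0.5},{"tx":0,"ty":0,"tz":0,"wx":0,"wy":0,"wz":0,"claw":0.6},{"tx":0,"ty":0,"tz":0,"wx":0,"wy":0,"wz":0,"claw":0.7},{"tx":0,"ty":0,"tz":0,"wx":0,"wy":0,"wz":0,"claw":0.7},{"tx":0,"ty":0,"tz":-1,"wx":0,"wy":0,"wz":0,"claw":0.7},{"tx":0,"ty":0,"tz":-3.5,"wx":0,"wy":0,"wz":0,"claw":0.7},{"tx":0,"ty":0,"tz":-7,"wx":0,"wy":0,"wz":0,"claw":0.7},{"tx":0,"ty":0,"tz":-10,"wx":0,"wy":0,"wz":0,"claw":0.7},{"tx":0,"ty":0,"tz":-11,"wx":0,"wy":0,"wz":0,"claw":0.7},{"tx":0,"ty":0,"tz":-11,"wx":0,"wy":0,"wz":0,"claw":0.7}]'
python3 - <<'E'
from h import *
p,d=vision.get_image("scene"); cv2.imwrite("pics/s3.png",p)
plan(.524,-.182,.188,1.4)
E
```

```text
clock: 16.27
position: [0.5007, 0.1783, 0.1929]
ee_rot: [2.419, 2.0, 0.012]
force: [1.0, 0.7, -0.1]
width: 0.699
t 16.32 pos [499.8 177.6 190.9] F [ 0.3 -0.8 -0.9] w 0.702
tx -34.86 ty 9.14 tz 0.23  wx 0.3 wy -0.1 wz -12.3
```

View pics/s3.png

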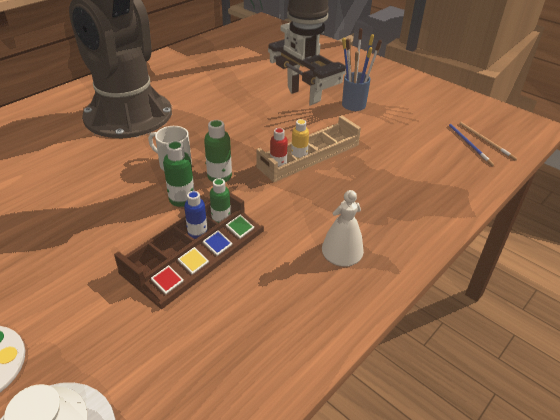

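Yellow is upright in the third compartment, at (301,140). Next is blue, with the gripper turned a few degrees away from the look-alike.

```bash
python3 -m handwheel '[{"tx":-2,"ty":0.5,"tz":0,"wx":0,"wy":0,"wz":-1,"claw":0.7},{"tx":-5.5,"ty":1.4,"tz":0,"wx":0,"wy":0,"wz":-2.5,"claw":0.7},{"tx":-9,"ty":2.3,"tz":0,"wx":0,"wy":0,"wz":-4.5,"claw":0.7},{"tx":-12.5,"ty":3.2,"tz":0,"wx":0,"wy":0,"wz":-6.5,"claw":0.7},{"tx":-16,"ty":4.1,"tz":0,"wx":0,"wy":0,"wz":-8.5,"claw":0.7},{"tx":-19.5,"ty":5,"tz":0,"wx":0,"wy":0,"wz":-10.5,"claw":0.7},{"tx":-23,"ty":6,"tz":0,"wx":0,"wy":0,"wz":-12.5,"claw":0.7},{"tx":-26.5,"ty":7,"tz":0,"wx":0,"wy":0,"wz":-14.5,"claw":0.7},{"tx":-30,"ty":7.9,"tz":0,"wx":0,"wy":0,"wz":-16.5,"claw":0.7},{"tx":-33,"ty":8.7,"tz":0,"wx":0,"wy":0,"wz":-18,"claw":0.7},{"tx":-34.5,"ty":9.1,"tz":0,"wx":0,"wy":0,"wz":-18.9,"claw":0.7},{"tx":-34.9,"ty":9.2,"tz":0,"wx":0,"wy":0,"wz":-18.9,"claw":0.7}]'
python3 -m handwheel '[{"tx":0,"ty":0,"tz":0.2,"wx":0,"wy":0,"wz":0,"claw":0.7},{"tx":0,"ty":0,"tz":0.3,"wx":0,"wy":0,"wz":0,"claw":0.7},{"tx":0,"ty":0,"tz":0.3,"wx":0,"wy":0,"wz":0,"claw":0.7},{"tx":0,"ty":0,"tz":0.3,"wx":0,"wy":0,"wz":0,"claw":0.7}]'
python3 -c "
from h import *
plan(.524,-.182,.0765,8)"
```

```text
clock: 17.32
position: [0.5224, -0.187, 0.1871]
ee_rot: [-2.065, -2.367, 0.0]
force: [-0.0, -0.2, -0.8]
width: 0.697
clock: 17.65
position: [0.5239, -0.1808, 0.1858]
ee_rot: [2.057, 2.375, 0.004]
force: [0.1, -0.2, -0.2]
width: 0.703
t 17.65 pos [ 523.9 -180.8  185.8] F [ 0.1 -0.2 -0.2] w 0.703
tx -0.14 ty -0.02 tz 10.93  wx 0.1 wy -0.1 wz 0.2
```

```bash
python3 -m handwheel '[{"tx":-0.1,"ty":0,"tz":1.5,"wx":0,"wy":0,"wz":0,"claw":0.7},{"tx":-0.1,"ty":0,"tz":4.5,"wx":0,"wy":0,"wz":0,"claw":0.7},{"tx":-0.1,"ty":0,"tz":7.5,"wx":0,"wy":0,"wz":0,"claw":0.7},{"tx":-0.1,"ty":0,"tz":9.5,"wx":0,"wy":0,"wz":0,"claw":0.7},{"tx":-0.1,"ty":0,"tz":10.6,"wx":0,"wy":0,"wz":0,"claw":0.7},{"tx":-0.1,"ty":0,"tz":10.9,"wx":0,"wy":0,"wz":0,"claw":0.6},{"tx":-0.1,"ty":0,"tz":10.9,"wx":0,"wy":0,"wz":0,"claw":0.5},{"tx":-0.1,"ty":0,"tz":10.9,"wx":0,"wy":0,"wz":0,"claw":0.4},{"tx":-0.1,"ty":0,"tz":10.9,"wx":0,"wy":0,"wz":0,"claw":0.3},{"tx":-0.1,"ty":0,"tz":10.9,"wx":0,"wy":0,"wz":0,"claw":0.3},{"tx":-0.1,"ty":0,"tz":10.9,"wx":0,"wy":0,"wz":0,"claw":0.3},{"tx":-0.1,"ty":0,"tz":10.9,"wx":0,"wy":0,"wz":0,"claw":0.3}]' 20
python3 -m handwheel '[{"tx":0,"ty":0,"tz":-0.5,"wx":0,"wy":0,"wz":0,"claw":0.3},{"tx":0,"ty":0,"tz":-1.5,"wx":0,"wy":0,"wz":0,"claw":0.3},{"tx":0,"ty":0,"tz":-3.5,"wx":0,"wy":0,"wz":0,"claw":0.3},{"tx":0,"ty":0,"tz":-6,"wx":0,"wy":0,"wz":0,"claw":0.3},{"tx":0,"ty":0,"tz":-8.5,"wx":0,"wy":0,"wz":0,"claw":0.3},{"tx":0,"ty":0,"tz":-11,"wx":0,"wy":0,"wz":0,"claw":0.3},{"tx":0,"ty":0,"tz":-13,"wx":0,"wy":0,"wz":0,"claw":0.3},{"tx":0,"ty":0,"tz":-13.5,"wx":0,"wy":0,"wz":0,"claw":0.3},{"tx":0,"ty":0,"tz":-13.5,"wx":0,"wy":0,"wz":0,"claw":0.3}]'
python3 -c "
from h import *
plan(.5112,.2416,.212,-10.84)"
```

```text
clock: 18.65
position: [0.5252, -0.1838, 0.0782]
ee_rot: [2.058, 2.37, 0.005]
force: [-0.8, 1.0, 7.5]
width: 0.454
clock: 19.4
position: [0.5247, -0.184, 0.2139]
ee_rot: [2.057, 2.369, 0.005]
force: [0.2, -0.1, -1.4]
width: 0.453
t 19.4 pos [ 524.7 -184.   213.9] F [ 0.2 -0.1 -1.4] w 0.453
tx 42.33 ty 4.62 tz 0.18  wx 0.3 wy 0.0 wz 18.9
```

```bash
python3 -m handwheel '[{"tx":1,"ty":0.1,"tz":0,"wx":0,"wy":0,"wz":0.5,"claw":0.3},{"tx":3.5,"ty":0.4,"tz":0,"wx":0,"wy":0,"wz":2,"claw":0.3},{"tx":7,"ty":0.8,"tz":0,"wx":0,"wy":0,"wz":3.5,"claw":0.3},{"tx":10.5,"ty":1.1,"tz":0,"wx":0,"wy":0,"wz":5,"claw":0.3},{"tx":14,"ty":1.5,"tz":0,"wx":0,"wy":0,"wz":6.5,"claw":0.3},{"tx":17.5,"ty":1.9,"tz":0,"wx":0,"wy":0,"wz":8,"claw":0.3},{"tx":21,"ty":2.3,"tz":0,"wx":0,"wy":0,"wz":9.5,"claw":0.3},{"tx":24.5,"ty":2.7,"tz":0,"wx":0,"wy":0,"wz":11,"claw":0.3},{"tx":28,"ty":3.1,"tz":0,"wx":0,"wy":0,"wz":12.5,"claw":0.3},{"tx":31.5,"ty":3.4,"tz":0,"wx":0,"wy":0,"wz":14,"claw":0.3},{"tx":35,"ty":3.8,"tz":0,"wx":0,"wy":0,"wz":15.5,"claw":0.3},{"tx":38,"ty":4.1,"tz":0,"wx":0,"wy":0,"wz":17,"claw":0.3}]'
python3 -m handwheel '[{"tx":2.5,"ty":-0.4,"tz":0,"wx":0,"wy":0,"wz":1,"claw":0.3},{"tx":4,"ty":-0.8,"tz":0,"wx":0,"wy":0,"wz":1.9,"claw":0.3},{"tx":4.3,"ty":-0.8,"tz":0,"wx":0,"wy":0,"wz":1.9,"claw":0.3},{"tx":4.3,"ty":-0.8,"tz":0,"wx":0,"wy":0,"wz":1.9,"claw":0.3},{"tx":4.3,"ty":-0.8,"tz":0,"wx":0,"wy":0,"wz":1.9,"claw":0.3}]'
python3 -c "
from h import *
plan(.5112,.2424,.080,-10.84)"
```

```text
clock: 20.4
position: [0.5099, 0.2003, 0.2109]
ee_rot: [-2.387, -2.041, -0.0]
force: [-0.3, -1.0, -1.6]
width: 0.453
clock: 20.82
position: [0.5098, 0.2405, 0.2113]
ee_rot: [2.421, 2.001, 0.0]
force: [0.5, -0.5, -2.4]
width: 0.453
t 20.82 pos [509.8 240.5 211.3] F [ 0.5 -0.5 -2.4] w 0.453
tx 0.22 ty 0.09 tz 13.13  wx 0.0 wy 0.0 wz -0.0
```

```bash
python3 -m handwheel '[{"tx":0.1,"ty":0.1,"tz":1,"wx":0,"wy":0,"wz":0,"claw":0.3},{"tx":0.1,"ty":0.1,"tz":3.5,"wx":0,"wy":0,"wz":0,"claw":0.3},{"tx":0.1,"ty":0.1,"tz":6.5,"wx":0,"wy":0,"wz":0,"claw":0.3},{"tx":0.1,"ty":0.1,"tz":9,"wx":0,"wy":0,"wz":0,"claw":0.3},{"tx":0.1,"ty":0.1,"tz":11,"wx":0,"wy":0,"wz":0,"claw":0.3},{"tx":0.1,"ty":0.1,"tz":12.3,"wx":0,"wy":0,"wz":0,"claw":0.3},{"tx":0.1,"ty":0.1,"tz":12.8,"wx":0,"wy":0,"wz":0,"claw":0.3},{"tx":0.1,"ty":0.1,"tz":13,"wx":0,"wy":0,"wz":0,"claw":0.3},{"tx":0.1,"ty":0.1,"tz":13.1,"wx":0,"wy":0,"wz":0,"claw":0.3},{"tx":0.1,"ty":0.1,"tz":13.1,"wx":0,"wy":0,"wz":0,"claw":0.3},{"tx":0.1,"ty":0.1,"tz":13.1,"wx":0,"wy":0,"wz":0,"claw":0.3}]'
python3 -m handwheel '[{"tx":0,"ty":0,"tz":0.05,"wx":0,"wy":0,"wz":0,"claw":0.3},{"tx":0,"ty":0,"tz":0.05,"wx":0,"wy":0,"wz":0,"claw":0.3}]'
```

```text
clock: 21.73
position: [0.512, 0.243, 0.0822]
ee_rot: [2.421, 2.001, 0.006]
force: [1.1, 0.2, -0.8]
width: 0.452
clock: 21.9
position: [0.5118, 0.243, 0.0814]
ee_rot: [2.421, 2.001, 0.005]
force: [-0.8, -0.7, -1.4]
width: 0.453
```

```bash
python3 -m handwheel '[{"tx":0,"ty":0,"tz":0.05,"wx":0,"wy":0,"wz":0,"claw":0.3},{"tx":0,"ty":0,"tz":0.1,"wx":0,"wy":0,"wz":0,"claw":0.3},{"tx":0,"ty":0,"tz":0.15,"wx":0,"wy":0,"wz":0,"claw":0.3},{"tx":0,"ty":0,"tz":0.2,"wx":0,"wy":0,"wz":0,"claw":0.3},{"tx":0,"ty":0,"tz":0.25,"wx":0,"wy":0,"wz":0,"claw":0.3},{"tx":0,"ty":0,"tz":0.25,"wx":0,"wy":0,"wz":0,"claw":0.3}]'
```

```text
clock: 22.4
position: [0.5114, 0.243, 0.0784]
ee_rot: [2.421, 2.002, 0.004]
force: [-2.0, 0.1, -0.1]
width: 0.454
```

```bash
python3 -m handwheel '[{"tx":0,"ty":0,"tz":0.05,"wx":0,"wy":0,"wz":0,"claw":0.3},{"tx":0,"ty":0,"tz":0.05,"wx":0,"wy":0,"wz":0,"claw":0.3},{"tx":0,"ty":0,"tz":0.05,"wx":0,"wy":0,"wz":0,"claw":0.47},{"tx":0,"ty":0,"tz":0.05,"wx":0,"wy":0,"wz":0,"claw":0.5},{"tx":0,"ty":0,"tz":0.05,"wx":0,"wy":0,"wz":0,"claw":0.6},{"tx":0,"ty":0,"tz":0.05,"wx":0,"wy":0,"wz":0,"claw":0.7},{"tx":0,"ty":0,"tz":0.05,"wx":0,"wy":0,"wz":0,"claw":0.7},{"tx":0,"ty":0,"tz":-1,"wx":0,"wy":0,"wz":0,"claw":0.7},{"tx":0,"ty":0,"tz":-3.5,"wx":0,"wy":0,"wz":0,"claw":0.7},{"tx":0,"ty":0,"tz":-7,"wx":0,"wy":0,"wz":0,"claw":0.7},{"tx":0,"ty":0,"tz":-10,"wx":0,"wy":0,"wz":0,"claw":0.7},{"tx":0,"ty":0,"tz":-11,"wx":0,"wy":0,"wz":0,"claw":0.7}]'
python3 - <<'E'
from h import *
p,d=vision.get_image("scene"); cv2.imwrite("pics/s4.png",p)
plan(.531,-.119,.188,1.4)
E
```

```text
clock: 23.4
position: [0.5127, 0.2443, 0.1936]
ee_rot: [2.42, 2.001, 0.013]
force: [-0.1, 1.0, 0.2]
width: 0.699
t 23.45 pos [513.  244.3 193.7] F [0.6 0.9 0.6] w 0.701
tx -35.35 ty 8.59 tz 0.43  wx 0.5 wy -0.3 wz -12.2
```

View pics/s4.png

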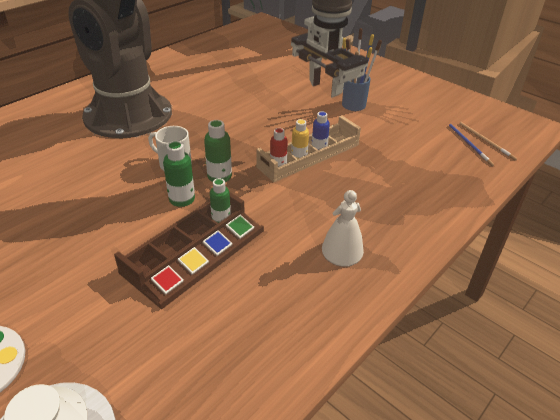

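Blue is upright in the second compartment, at (321,130). Last is green, the small bottle still in the rack at (220,200). I'll stay high and slightly to +x to keep clear of the look-alike.

```bash
python3 -m handwheel '[{"tx":-2,"ty":0.5,"tz":0,"wx":0,"wy":0,"wz":-1,"claw":0.7},{"tx":-5.5,"ty":1.4,"tz":0,"wx":0,"wy":0,"wz":-2,"claw":0.7},{"tx":-9,"ty":2.2,"tz":0,"wx":0,"wy":0,"wz":-3,"claw":0.7},{"tx":-12.5,"ty":3.1,"tz":0,"wx":0,"wy":0,"wz":-4,"claw":0.7},{"tx":-16,"ty":4,"tz":0,"wx":0,"wy":0,"wz":-5.5,"claw":0.7},{"tx":-19.5,"ty":4.9,"tz":0,"wx":0,"wy":0,"wz":-7,"claw":0.7},{"tx":-23,"ty":5.8,"tz":0,"wx":0,"wy":0,"wz":-8,"claw":0.7},{"tx":-26.5,"ty":6.6,"tz":0,"wx":0,"wy":0,"wz":-9,"claw":0.7},{"tx":-30,"ty":7.5,"tz":0,"wx":0,"wy":0,"wz":-10.5,"claw":0.7},{"tx":-33,"ty":8.2,"tz":0,"wx":0.3,"wy":-0.2,"wz":-11.5,"claw":0.7},{"tx":-35,"ty":8.7,"tz":0,"wx":0.5,"wy":-0.3,"wz":-12.2,"claw":0.7},{"tx":-35.4,"ty":8.8,"tz":0,"wx":0.5,"wy":-0.3,"wz":-12.2,"claw":0.7}]'
python3 -m handwheel '[{"tx":0,"ty":0,"tz":0,"wx":0,"wy":0,"wz":0,"claw":0.7},{"tx":0,"ty":0,"tz":0,"wx":0,"wy":0,"wz":0,"claw":0.7},{"tx":0,"ty":0,"tz":0,"wx":0,"wy":0,"wz":0,"claw":0.7},{"tx":0,"ty":0,"tz":0,"wx":0,"wy":0,"wz":0,"claw":0.7}]'
python3 -c "
from h import *
plan(.533,-.119,.078,1.4)"
```

```text
clock: 24.45
position: [0.5304, -0.1268, 0.1874]
ee_rot: [-2.199, -2.24, 0.015]
force: [0.3, -0.4, 0.5]
width: 0.701
clock: 24.78
position: [0.5311, -0.1197, 0.1881]
ee_rot: [-2.19, -2.248, 0.011]
force: [-0.9, 0.4, -0.1]
width: 0.701
t 24.78 pos [ 531.1 -119.7  188.1] F [-0.9  0.4 -0.1] w 0.701
tx 0.10 ty 0.27 tz 11.01  wx -0.4 wy 0.2 wz 0.1
```

```bash
python3 -m handwheel '[{"tx":0.1,"ty":0.3,"tz":1.5,"wx":-0.4,"wy":0.2,"wz":0,"claw":0.7},{"tx":0.1,"ty":0.3,"tz":3,"wx":-0.4,"wy":0.2,"wz":0,"claw":0.7},{"tx":0.1,"ty":0.3,"tz":5,"wx":-0.4,"wy":0.2,"wz":0,"claw":0.7},{"tx":0.1,"ty":0.3,"tz":7,"wx":-0.4,"wy":0.2,"wz":0,"claw":0.7},{"tx":0.1,"ty":0.3,"tz":8.5,"wx":-0.4,"wy":0.2,"wz":0,"claw":0.7},{"tx":0.1,"ty":0.3,"tz":9,"wx":-0.4,"wy":0.2,"wz":0,"claw":0.7},{"tx":0.1,"ty":0.3,"tz":9,"wx":-0.4,"wy":0.2,"wz":0,"claw":0.7}]'
python3 - <<'E'
from h import *
p,d=vision.get_image("scene"); cv2.imwrite("pics/s5.png",cv2.resize(p[80:260,60:300],None,fx=3,fy=3))
plan(.533,-.119,.078,1.4)
E
```

```text
clock: 25.37
position: [0.5327, -0.1197, 0.097]
ee_rot: [-2.191, -2.248, 0.002]
force: [0.1, -0.5, -0.7]
width: 0.701
t 25.42 pos [ 533.4 -119.9   98.1] F [1.3 0.6 0.5] w 0.701
tx 0.09 ty -0.04 tz 2.01  wx -0.0 wy -0.0 wz 0.0
```

View pics/s5.png

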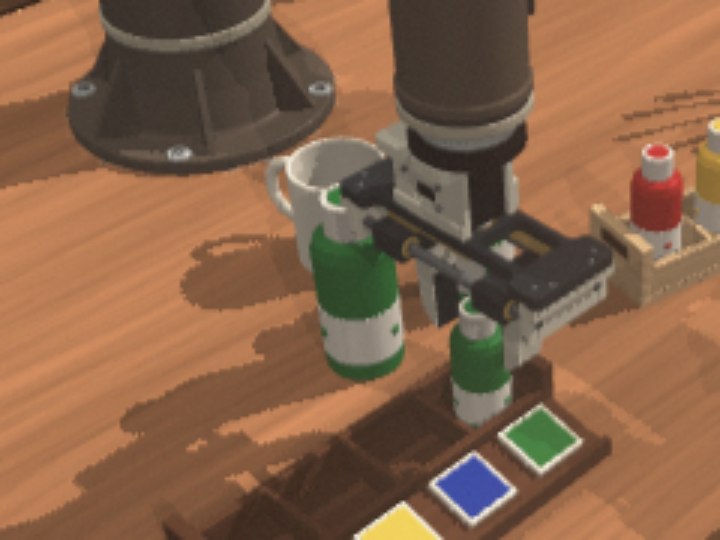

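The crop shows the gripper's near end close to the big green look-alike's cap, around (350,200), with no contact force. I'll continue in small steps.

```bash
python3 -m handwheel '[{"tx":0.1,"ty":0,"tz":0.4,"wx":0,"wy":0,"wz":0,"claw":0.7},{"tx":0.1,"ty":0,"tz":0.8,"wx":0,"wy":0,"wz":0,"claw":0.7},{"tx":0.1,"ty":0,"tz":1,"wx":0,"wy":0,"wz":0,"claw":0.7},{"tx":0.1,"ty":0,"tz":1,"wx":0,"wy":0,"wz":0,"claw":0.7}]'
python3 -m handwheel '[{"tx":0,"ty":0,"tz":0.3,"wx":0,"wy":0,"wz":0,"claw":0.7},{"tx":0,"ty":0,"tz":0.6,"wx":0,"wy":0,"wz":0,"claw":0.7},{"tx":0,"ty":0,"tz":0.9,"wx":0,"wy":0,"wz":0,"claw":0.7},{"tx":0,"ty":0,"tz":0.9,"wx":0,"wy":0,"wz":0,"claw":0.7}]'
```

```text
clock: 25.75
position: [0.5334, -0.1197, 0.0879]
ee_rot: [-2.195, -2.248, 0.0]
force: [0.1, 0.4, 0.6]
width: 0.7
clock: 26.08
position: [0.533, -0.1197, 0.0783]
ee_rot: [-2.194, -2.247, 0.001]
force: [-0.7, -0.2, -0.3]
width: 0.699
```

```bash
python3 -m handwheel '[{"tx":0,"ty":0,"tz":0,"wx":0,"wy":0,"wz":0,"claw":0.6},{"tx":0,"ty":0,"tz":0,"wx":0,"wy":0,"wz":0,"claw":0.5},{"tx":0,"ty":0,"tz":0,"wx":0,"wy":0,"wz":0,"claw":0.4},{"tx":0,"ty":0,"tz":0,"wx":0,"wy":0,"wz":0,"claw":0.3},{"tx":0,"ty":0,"tz":0,"wx":0,"wy":0,"wz":0,"claw":0.3},{"tx":0,"ty":0,"tz":0,"wx":0,"wy":0,"wz":0,"claw":0.3},{"tx":0,"ty":0,"tz":0,"wx":0,"wy":0,"wz":0,"claw":0.3}]' 20
python3 -m handwheel '[{"tx":0,"ty":0,"tz":-0.5,"wx":0,"wy":0,"wz":0,"claw":0.3},{"tx":0,"ty":0,"tz":-1.5,"wx":0,"wy":0,"wz":0,"claw":0.3},{"tx":0,"ty":0,"tz":-3.5,"wx":0,"wy":0,"wz":0,"claw":0.3},{"tx":0,"ty":0,"tz":-6,"wx":0,"wy":0,"wz":0,"claw":0.3},{"tx":0,"ty":0,"tz":-8.5,"wx":0,"wy":0,"wz":0,"claw":0.3},{"tx":0,"ty":0,"tz":-11,"wx":0,"wy":0,"wz":0,"claw":0.3},{"tx":0,"ty":0,"tz":-13,"wx":0,"wy":0,"wz":0,"claw":0.3},{"tx":0,"ty":0,"tz":-13.5,"wx":0,"wy":0,"wz":0,"claw":0.3},{"tx":0,"ty":0,"tz":-13.5,"wx":0,"wy":0,"wz":0,"claw":0.3}]'
python3 -c "
from h import *
plan(.5236,.3062,.212,-10.84)"
```

```text
clock: 26.67
position: [0.5334, -0.1197, 0.079]
ee_rot: [-2.195, -2.248, 0.0]
force: [-0.6, -0.7, -0.4]
width: 0.454
clock: 27.42
position: [0.5345, -0.1198, 0.2162]
ee_rot: [2.193, 2.246, 0.003]
force: [0.4, 0.5, -0.9]
width: 0.454
t 27.42 pos [ 534.5 -119.8  216.2] F [ 0.4  0.5 -0.9] w 0.454
tx 42.61 ty -0.07 tz 0.38  wx 0.2 wy 0.0 wz 12.2
```

```bash
python3 -m handwheel '[{"tx":1,"ty":0,"tz":0,"wx":0,"wy":0,"wz":0,"claw":0.3},{"tx":3.5,"ty":0,"tz":0,"wx":0,"wy":0,"wz":1,"claw":0.3},{"tx":7,"ty":0,"tz":0,"wx":0,"wy":0,"wz":2,"claw":0.3},{"tx":10.5,"ty":0,"tz":0,"wx":0,"wy":0,"wz":3,"claw":0.3},{"tx":14,"ty":0,"tz":0,"wx":0,"wy":0,"wz":4,"claw":0.3},{"tx":17.5,"ty":0,"tz":0,"wx":0,"wy":0,"wz":5,"claw":0.3},{"tx":21,"ty":0,"tz":0,"wx":0,"wy":0,"wz":6,"claw":0.3},{"tx":24.5,"ty":0,"tz":0,"wx":0,"wy":0,"wz":7,"claw":0.3},{"tx":28,"ty":0,"tz":0,"wx":0,"wy":0,"wz":8,"claw":0.3},{"tx":31.5,"ty":0,"tz":0,"wx":0,"wy":0,"wz":9,"claw":0.3},{"tx":35,"ty":0,"tz":0,"wx":0,"wy":0,"wz":10,"claw":0.3},{"tx":38,"ty":0,"tz":0,"wx":0,"wy":0,"wz":11,"claw":0.3}]'
python3 -m handwheel '[{"tx":2.5,"ty":-0.4,"tz":0,"wx":0,"wy":0,"wz":0.6,"claw":0.3},{"tx":4.2,"ty":-0.8,"tz":0,"wx":0,"wy":0,"wz":1.2,"claw":0.3},{"tx":4.6,"ty":-0.8,"tz":0,"wx":0,"wy":0,"wz":1.2,"claw":0.3},{"tx":4.6,"ty":-0.8,"tz":0,"wx":0,"wy":0,"wz":1.2,"claw":0.3},{"tx":4.6,"ty":-0.8,"tz":0,"wx":0,"wy":0,"wz":1.2,"claw":0.3}]'
python3 -c "
from h import *
plan(.5236,.306,.080,-10.84)"
```

```text
clock: 28.42
position: [0.5224, 0.2631, 0.2124]
ee_rot: [-2.398, -2.027, 0.004]
force: [0.5, 0.9, -1.0]
width: 0.453
clock: 28.83
position: [0.5236, 0.3061, 0.2128]
ee_rot: [-2.421, -2.002, 0.004]
force: [0.5, -0.7, -1.3]
width: 0.456
t 28.83 pos [523.6 306.1 212.8] F [ 0.5 -0.7 -1.3] w 0.456
tx 0.02 ty 0.02 tz 13.28  wx -0.1 wy 0.1 wz 0.0
```

```bash
python3 -m handwheel '[{"tx":-0.1,"ty":0,"tz":1,"wx":0,"wy":0,"wz":0,"claw":0.3},{"tx":-0.1,"ty":0,"tz":3.5,"wx":0,"wy":0,"wz":0,"claw":0.3},{"tx":-0.1,"ty":0,"tz":6.5,"wx":0,"wy":0,"wz":0,"claw":0.3},{"tx":-0.1,"ty":0,"tz":9,"wx":0,"wy":0,"wz":0,"claw":0.3},{"tx":-0.1,"ty":0,"tz":11,"wx":0,"wy":0,"wz":0,"claw":0.3},{"tx":-0.1,"ty":0,"tz":12.3,"wx":0,"wy":0,"wz":0,"claw":0.3},{"tx":-0.1,"ty":0,"tz":12.8,"wx":0,"wy":0,"wz":0,"claw":0.3},{"tx":-0.1,"ty":0,"tz":13,"wx":0,"wy":0,"wz":0,"claw":0.3},{"tx":-0.1,"ty":0,"tz":13.2,"wx":0,"wy":0,"wz":0,"claw":0.3},{"tx":-0.1,"ty":0,"tz":13.2,"wx":0,"wy":0,"wz":0,"claw":0.3},{"tx":-0.1,"ty":0,"tz":13.2,"wx":0,"wy":0,"wz":0,"claw":0.3}]'
python3 -m handwheel '[{"tx":0,"ty":0,"tz":0.05,"wx":0,"wy":0,"wz":0,"claw":0.3},{"tx":0,"ty":0,"tz":0.1,"wx":0,"wy":0,"wz":0,"claw":0.3},{"tx":0,"ty":0,"tz":0.1,"wx":0,"wy":0,"wz":0,"claw":0.3}]'
```

```text
clock: 29.75
position: [0.5246, 0.3063, 0.0831]
ee_rot: [2.421, 2.002, 0.003]
force: [0.7, 0.2, -0.1]
width: 0.45
clock: 30.0
position: [0.5241, 0.306, 0.0814]
ee_rot: [-2.421, -2.002, -0.001]
force: [0.8, -0.4, -1.6]
width: 0.453
```

```bash
python3 -m handwheel '[{"tx":0,"ty":0,"tz":0.05,"wx":0,"wy":0,"wz":0,"claw":0.3},{"tx":0,"ty":0,"tz":0.1,"wx":0,"wy":0,"wz":0,"claw":0.3},{"tx":0,"ty":0,"tz":0.15,"wx":0,"wy":0,"wz":0,"claw":0.3},{"tx":0,"ty":0,"tz":0.2,"wx":0,"wy":0,"wz":0,"claw":0.3},{"tx":0,"ty":0,"tz":0.2,"wx":0,"wy":0,"wz":0,"claw":0.3}]'
```

```text
clock: 30.42
position: [0.524, 0.306, 0.0791]
ee_rot: [-2.421, -2.002, -0.0]
force: [-0.3, 0.8, 0.4]
width: 0.456
```

```bash
python3 -m handwheel '[{"tx":0,"ty":0,"tz":0.05,"wx":0,"wy":0,"wz":0,"claw":0.3},{"tx":0,"ty":0,"tz":0.05,"wx":0,"wy":0,"wz":0,"claw":0.3},{"tx":0,"ty":0,"tz":0.05,"wx":0,"wy":0,"wz":0,"claw":0.47},{"tx":0,"ty":0,"tz":0.05,"wx":0,"wy":0,"wz":0,"claw":0.5},{"tx":0,"ty":0,"tz":0.05,"wx":0,"wy":0,"wz":0,"claw":0.6},{"tx":0,"ty":0,"tz":0.05,"wx":0,"wy":0,"wz":0,"claw":0.7},{"tx":0,"ty":0,"tz":0.05,"wx":0,"wy":0,"wz":0,"claw":0.7},{"tx":0,"ty":0,"tz":-1,"wx":0,"wy":0,"wz":0,"claw":0.7},{"tx":0,"ty":0,"tz":-3.5,"wx":0,"wy":0,"wz":0,"claw":0.7},{"tx":0,"ty":0,"tz":-7,"wx":0,"wy":0,"wz":0,"claw":0.7},{"tx":0,"ty":0,"tz":-10,"wx":0,"wy":0,"wz":0,"claw":0.7},{"tx":0,"ty":0,"tz":-11,"wx":0,"wy":0,"wz":0,"claw":0.7}]'
python3 -m handwheel '[{"tx":0,"ty":0,"tz":-3,"wx":0,"wy":0,"wz":0,"claw":0.7},{"tx":0,"ty":0,"tz":-6,"wx":0,"wy":0,"wz":0,"claw":0.7},{"tx":-3,"ty":0,"tz":-9,"wx":0,"wy":0,"wz":0,"claw":0.7},{"tx":-6,"ty":-3,"tz":-10,"wx":0,"wy":0,"wz":0,"claw":0.7},{"tx":-9,"ty":-6,"tz":-10,"wx":0,"wy":0,"wz":0,"claw":0.7},{"tx":-10,"ty":-7,"tz":-10,"wx":0,"wy":0,"wz":0,"claw":0.7},{"tx":-10,"ty":-7,"tz":-10,"wx":0,"wy":0,"wz":0,"claw":0.7}]'
python3 - <<'E'
from h import *
p,d=vision.get_image("scene"); cv2.imwrite("pics/s6.png",p); W=cloud("scene",d)
X,Y,Z=W[...,0],W[...,1],W[...,2]
for n,c in dict(g=(.523,.306),b=(.511,.241),y=(.4985,.177),r=(.486,.112),dec1=(.405,-.13),dec2=(.405,-.011)).items():
    lo,hi=(.108,.12) if len(n)==1 else (.148,.156)
    q=W[(d>0)&(np.hypot(X-c[0],Y-c[1])<.03)&(Z>lo)&(Z<hi)]; print(n,len(q),np.round(q.mean(0)*1000,1),np.round(np.ptp(q,0)*1000))
f=W[(d>0)&(np.hypot(X-.78,Y+.008)<.03)&(Z>.15)]; print(f.mean(0))
plan(.5,.2,.3,-10)
E
```

```text
clock: 31.42
position: [0.5254, 0.3076, 0.1946]
ee_rot: [2.421, 2.002, 0.01]
force: [-0.3, 0.8, 1.0]
width: 0.701
clock: 32.0
position: [0.4335, 0.2185, 0.29]
ee_rot: [2.42, 2.0, -0.002]
force: [-0.0, 0.1, 0.6]
width: 0.702
g 59 [523.  304.8 113.7] [28. 31.  9.]
b 61 [512.4 241.9 113.8] [24. 25. 10.]
y 67 [499.9 176.7 113.5] [28. 25. 10.]
r 71 [488.  110.3 113.6] [28. 28.  9.]
dec1 150 [ 407.8 -131.1  151.2] [37. 36.  7.]
dec2 124 [405.6 -12.  151.2] [38. 37.  7.]
[ 0.78357186 -0.01187482  0.16132984]
t 32.05 pos [435.3 219.6 290.1] F [-0.2  0.4 -0. ] w 0.698
tx -0.71 ty 6.72 tz -0.98  wx 0.1 wy 0.0 wz -0.9
```

View pics/s6.png

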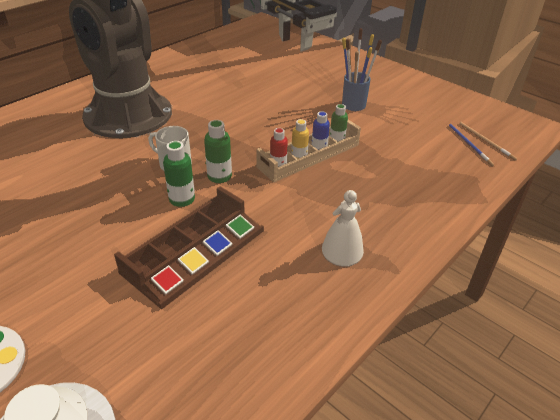

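The four bottles stand upright in the caddy. From the robot's side they read green, blue, yellow, red, with caps at (340,108), (322,118), (301,125) and (279,133). Cap tops are at 113–114 mm, so each sits on the floor. The look-alikes and the figurine have not moved, and the arm is clear.

```bash
python3 -c "
from cell import arm
print(arm.sign_off())"
```

```text
the job is handed in; nothing more can be done
None
```

All four bottles are in the caddy, one to a compartment. From left to right they stand green, blue, yellow, red, the same order as the swatches on the rack. I used the small green bottle from the rack and left the two larger green ones where they were.

**Placement:** I lowered each bottle until the force reading showed its weight was off the gripper, then opened the jaws. For blue and green that contact reading was faint, so I went another 0.5 mm down before letting go.

**Final check in the scene camera:** All four cap tops are at 113.5–113.8 mm, so each bottle is upright on the compartment floor. Each is within about 3 mm of its compartment centre. The figurine and the look-alikes are where they were, within the camera's accuracy.

**Disagreements and limits:**
- The scene and top cameras differed by about 3 mm in x. The wrist camera fell between them, so I averaged.
- One early command was refused because its rows left out some of the values, and nothing moved.
- The highest force I read was about 9 N, and I handed in at about 32 s.

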